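# Set the bench sander's speed selector to 5 and start it

### The arm

A 6-joint arm with a two-finger parallel gripper is mounted at the origin on the work surface. World frame = base frame: x ahead of the robot, y to its left, z up, the work surface at z = 0. Lengths are in m, angles in rad, forces in N, time in s.
With the tool pointing down it reaches from about 0.25 to 0.8 m from the base axis. Payload 8.5 kg.
Tool frame: the origin (TCP) lies at the very end of the fingers, on their centre line; the grasp point (between the pads) lies 19 mm behind it; z points along the fingers, y is the line along which they close (so a half turn about z gives the same grasp; the last joint's range is limited). The gripper opens to 85 mm and grips with 20 to 120 N. Pads are 22 mm wide; open, the fingers measure 114 mm over their backs; the gripper's body (76 mm by 85 mm) begins 54 mm behind the grasp point. The pads swing forward as they close: fully open they stand 13 mm farther back than shut.
Start: joints at [-1.27, 0.238, -0.013, 1.319, 0, 1.571], TCP at [0.156, -0.501, 0.231] pointing down, gripper open.
Joint ranges: [-2.66, 2.66], [-1.03, 1.9], [-1.14, 1.46], [-1.82, 2.27], [-1.45, 1.34], [-3.14, 3.14]. Speed limits (rad/s): [2.22, 2.22, 2.79, 3.14, 3.14, 3.14].

### API

Orientations are given as [roll, pitch, yaw] about the fixed x, y, z axes, in that order (R = Rz(yaw) Ry(pitch) Rx(roll)).
In Python, from station import observe, grab_frame, close_job, regions_of gives the robot as it stands.
- The arm moves only by the tool send_rows, never from a script. Its argument "increments" is one flat list of numbers, 7 for each row, row after row: the shift along the tool's x, y, z in units of 30 mm (1.0 is 30 mm), then the turn, a rotation vector about the tool's x, y, z in rad, then the finger opening in mm, from 0 to 85.4. In form: [dx, dy, dz, ax, ay, az, fingers, dx, dy, dz, ax, ay, az, fingers, ...]. A call has 1 to 5 rows; each row shifts and turns the commanded pose from where the row before left it, along the tool's axes as they then stand; what a row does not reach is not made up. A row lasts 1/10 s, in which the tool goes at most 50 mm and 8.59 degrees, less where a joint would pass 70% of its speed; a pose out of reach is approached as far as the arm can. A call is refused whole if a number of a shift passes 1 or a number of a turn 0.15, either way. A call with a gripper value outside its range is refused whole. The fingers move at their own pace and stop on an object; "squeeze" is the grip in N (left out, the last holds). Time passes only in rows, so rows that do not move let the fingers close. It gives the time, the measured TCP pose, the force, the opening and the grip force at its end, in the units of the state.
- observe(): the state, without advancing time (a new reading comes with each control period).
- grab_frame(name): name is "scene" or "side" or "wrist"; returns a dict with "pixels" (400x640x3 uint8, red, green, blue), "camera_matrix" (3x3 intrinsics, pixels), "rvec" (rotation vector, rad) and "tvec" (3), from world to camera coordinates, as OpenCV has them; the wrist camera has in their place "hand_eye" (4x4, takes a point from camera to tool coordinates, whose origin is the TCP and whose axes are the flange's). Camera axes: x right, y down, z forward; pixel columns grow to the right and rows downward; lengths in m; the calibration is good to about 2 mm. A picture is of the moment at which its call begins: read the wrist's pose just before it. There is no depth.
- close_job(): hands the job in; it is judged then, once.
Trained networks look in the newest picture that a camera, given by its name, has taken for a name from the list of things; names that differ only in an ending like _2 or _b are one class to them, and where a whole thing is asked for, a point or a joint stands for the part that bears it (a point fixed in the world has none). Each returns a list of dicts, best first, with "score" (0 to 1); they miss things now and then, are a little off and sometimes report something else, mostly with a low value. They report only what shows in the picture. A call takes as long as a camera call.
- regions_of(camera, label): "pixels" (400x640 bool, what is visible of it) and "at" ([row, column] in pixels, amid what is visible of it).
The state is a dict: "clock": time; "joints": joint angles; "qd": joint speeds; "joint_torque": joint torques, N m; "tcp_pos": TCP position; "tool_rot": TCP orientation; "wrist_force": force on the tool from outside, world axes, zero at the start; "moment": the same for the moment, N m; "width": finger opening in m; "gripper_force": force on a finger pad.
Only numpy, scipy, OpenCV 4.12 (cv2) and the standard library are available. Lean on these libraries where they do the work, as an engineer would, in place of code of your own. Each camera call takes 0.05 s, during which the arm holds its last target. There are 200 camera calls.

### The job

Get the sander ready for pine: push the orange lever of the speed selector clockwise with a fingertip, counting the clicks, until it rests at speed 5 (off is the red dot, and every click clockwise adds one) without going past it, then press the green start button fully down and let it come back. Only push the lever from one side, never pinch it; leave the red stop button and the things lying around the control box alone, and finish clear of everything.

Things in the scene. Friction and masses are not known exactly. Their poses are not given: they have to be found in the camera images.
- console: Grey control box, fixed, 160 (its x) x 280 (its y) x 60 mm high; origin at the centre of its underside on the bench, z up, -x the operator's side. On its flat top: selector axis at (0, -55) mm, green start button at (-35, 90), red stop button at (42, 90). The selector is a black disc of 46 mm radius, 62 to 70 mm above the bench, carrying one upright orange lever.
- dial_centre (a point): Point on the selector's vertical axis, level with the box's top (60 mm above the bench). Round it a white scale of 79 mm radius: a red dot for off (0), then clockwise seven ever longer black ticks for speeds 1 to 7, 30 degrees apart. Seen from above, 0 points 105 degrees counter-clockwise from the box's +x, 5 points 45 degrees clockwise from it.
- lever_tip (a point): Top of the orange lever's pointing end, on its centre line, 52 mm from the axis, 36 mm above the box's top. The lever is a bar 14 mm thick, from 10 to 36 mm above the box's top, reaching from 10 mm behind the axis to 52 mm in front of it, with a white line on top; its long end points at the scale.
- selector (a joint): Selector angle in rad, growing clockwise from above: 0 off, speed n at n x 0.5236, speed 5 at 2.618; stops just outside 0 and 7. A sprung detent holds each position; halfway to the next it gives way and snaps on by itself, ahead of the finger. A click takes about 3 to 5 N on the lever's side 40 mm from the axis. Starts at 0 to 3 (if between two, it snaps into one at once).
- lever_push_side: The flank of the orange lever to push on to turn it clockwise: a plate 62 x 3 x 26 mm, part of the lever; origin at its centre, 21 mm from the axis along the lever and 5.5 mm to the counter-clockwise side of the lever's centre line, 23 mm above the box's top; x along the lever to its tip, z up.
- lever_far_side: The opposite flank of the lever, the same plate 5.5 mm to the clockwise side. Touching both flanks at the same time with more than 1 N counts as pinching.
- start_top (a point): Centre of the top of the green start button, 32 mm across, in a black collar 48 mm across and 12 mm high; as it stands the top is 22 mm above the box's top. Pressed straight down.
- start (a joint): Travel of the green start button in m, 0 up, 0.006 fully down; sprung, 1.5 N to begin moving and 5 N fully down; comes back by itself.
- stop_top (a point): Centre of the top of the red stop button, the same size; not to be pressed.
- stop (a joint): Travel of the red stop button in m, 0 up, 0.006 fully down.
- pine_block: Loose pine block 110 x 70 x 38 mm, 0.15 kg, on the bench beside the box; origin at the centre of its underside. Bystander.
- sanding_sponge: Loose yellow and red sanding block 95 x 60 x 25 mm on the bench beside the box; origin at the centre of its underside. Bystander.
- dish: Loose steel dish, 100 mm across, 30 mm high, on the bench beside the box; origin at the centre of its underside. Bystander.

How it is judged:
By the outcome, as a careful person would: the job done as asked, in the order asked, and still so for the second after the job is handed in, with the robot touching nothing.
It also fails if it takes over 64 s, if anything falls off the work surface, if the arm or the gripper's body presses on something with over 40 N, if the wrist force passes 120 N, or if a joint passes its speed limit or range.

## Working session

There is one attempt and no reset: what is moved stays moved. The work goes in short steps, Python scripts to look and compute and a tool call to move; the robot and the scene stay as the last step left them, time stands still between calls to the robot, and variables do not carry over. Pictures are saved under pics/ and viewed, at most 10 in all, crops included, and the job is handed in when it is done.

Besides the shell and the picture viewer there is one more tool, called after "Request:" by a JSON object that holds its "api" and its "payload". send_rows: Moves the arm, as the interface text tells. Its arguments: {"type":"object","properties":{"increments":{"type":"array","items":{"type":"number"}},"squeeze":{"type":"number"}},"required":["increments"]}

```bash
mkdir -p pics; cat > h.py <<'E'
import numpy as np, cv2
from station import *
def snap(n,f):
    g=grab_frame(n); cv2.imwrite('pics/'+f,g['pixels'][:,:,::-1]); return g
E
python3 - <<'E'
from h import *
o=observe(); print({k:np.round(v,3) for k,v in o.items()})
for n in ['scene','side']:
    g=snap(n,n+'1.png'); R=cv2.Rodrigues(np.array(g['rvec'],float))[0]
    print(n,np.round(g['camera_matrix'],1).tolist(),np.round(-R.T@np.array(g['tvec']).ravel(),3),np.round(R[2],2))
    for l in ['console','lever_tip','start_top','stop_top','lever_push_side','pine_block','dish','sanding_sponge']:
        r=regions_of(n,l); print(l,[(round(x['score'],2),np.round(x['at']).tolist(),int(x['pixels'].sum())) for x in r[:2]])
E
```

```text
{'clock': np.float64(0.0), 'joints': array([-1.27 ,  0.239, -0.014,  1.319, -0.   ,  1.571]), 'qd': array([ 0.   ,  0.   ,  0.002, -0.001, -0.   ,  0.001]), 'joint_torque': array([ 1.0000e-03, -5.3878e+01,  3.4644e+01,  1.8000e-02,  0.0000e+00,
        0.0000e+00]), 'tcp_pos': array([ 0.155, -0.501,  0.231]), 'tool_rot': array([-3.14 ,  0.   ,  0.301]), 'wrist_force': array([-0.496, -0.209, -0.101]), 'moment': array([ 0.051, -0.033, -0.014]), 'gripper_force': np.float64(0.0), 'width': np.float64(0.085)}
scene [[452.1, 0.0, 321.9], [0.0, 452.1, 200.3], [0.0, 0.0, 1.0]] [1.058 0.681 0.556] [-0.56 -0.64 -0.52]
console [(0.83, [226.0, 290.0], 9033)]
lever_tip [(0.89, [196.0, 267.0], 875)]
start_top [(0.43, [212.0, 331.0], 146)]
stop_top [(0.54, [229.0, 301.0], 189)]
lever_push_side [(0.73, [196.0, 259.0], 238), (0.73, [225.0, 289.0], 8985)]
pine_block [(0.81, [195.0, 354.0], 1270)]
dish [(0.75, [259.0, 206.0], 1566)]
sanding_sponge [(0.81, [291.0, 366.0], 1870)]
side [[457.9, 0.0, 315.5], [0.0, 457.9, 201.5], [0.0, 0.0, 1.0]] [0.506 0.946 0.611] [ 0.1  -0.83 -0.55]
console [(0.65, [207.0, 319.0], 6034)]
lever_tip [(0.78, [173.0, 314.0], 725)]
start_top [(0.62, [202.0, 332.0], 142)]
stop_top [(0.53, [205.0, 298.0], 148)]
lever_push_side [(0.68, [192.0, 243.0], 820), (0.66, [168.0, 309.0], 276)]
pine_block [(0.86, [211.0, 388.0], 1519)]
dish [(0.84, [193.0, 243.0], 824), (0.68, [274.0, 300.0], 1521)]
sanding_sponge [(0.56, [274.0, 300.0], 1460)]
```

```bash
python3 - <<'E'
import cv2
a=cv2.imread('pics/scene1.png')[130:330,150:430]; b=cv2.imread('pics/side1.png')[120:300,200:440]
cv2.imwrite('pics/a.png',cv2.resize(a,None,fx=2.8,fy=2.8,interpolation=2)); cv2.imwrite('pics/b.png',cv2.resize(b,None,fx=3.2,fy=3.2,interpolation=2))
E
python3 - <<'E'
E
```

```text
(no output)
```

View pics/a.png

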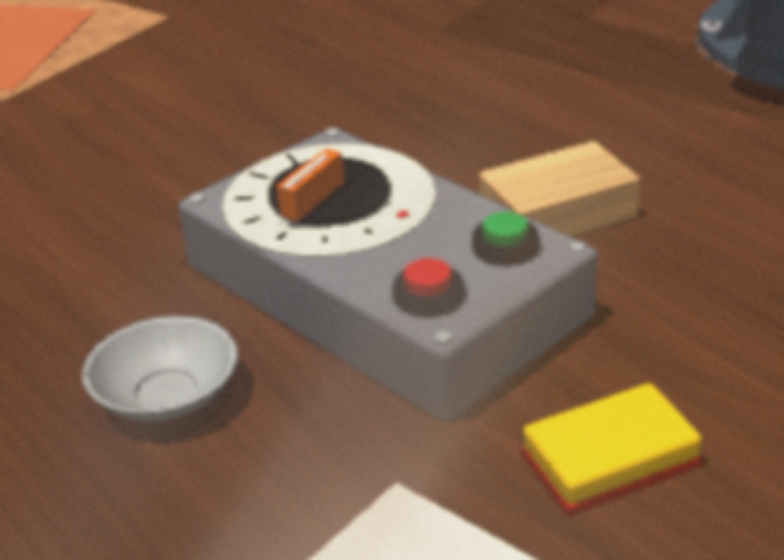

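View pics/b.png

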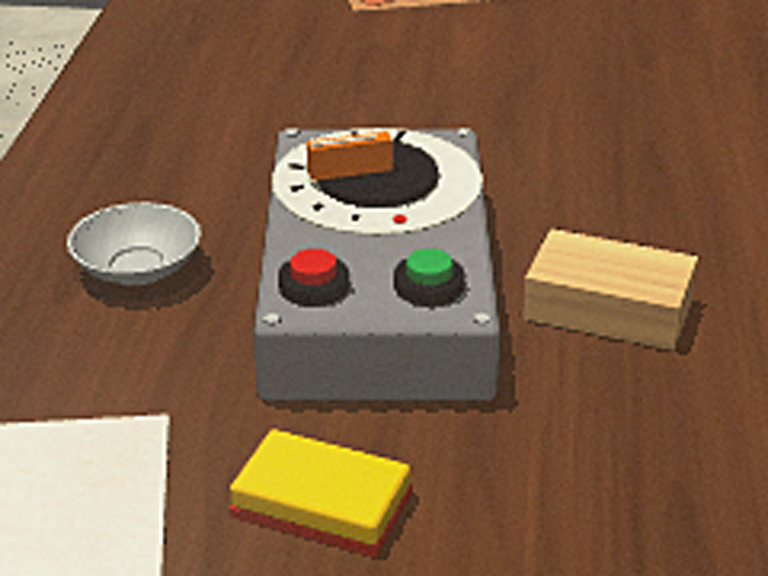

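The scene view shows the lever (tip near crop 284,190) pointing toward the box's far (dish) side. The side view shows its tip near (308,143), the red dot at (400,219), green at (429,258) and red at (314,260).

```bash
cat >> h.py <<'E'
def P(p,x,y,z,c):
    p=np.asarray(p,float); return np.stack([x+np.cos(c)*p[...,0]-np.sin(c)*p[...,1],y+np.sin(c)*p[...,0]+np.cos(c)*p[...,1],z+p[...,2]],-1)
def proj(g,X): return cv2.projectPoints(np.asarray(X,float).reshape(-1,3),np.array(g['rvec'],float),np.array(g['tvec'],float),np.array(g['camera_matrix']),None)[0].reshape(-1,2)
E
python3 - <<'E'
from h import *
from scipy.optimize import least_squares
G={n:grab_frame(n) for n in('scene','side')}
S=lambda a:np.array(a,float)/2.8+[150,130]
T=lambda a:np.array(a,float)/3.2+[200,120]
obj=np.array([[-.035,.09,.082],[.042,.09,.082],[-.08,.14,.06],[.08,.14,.06]])
sc=S([[505,225],[428,271],[597,250],[450,352]]); sd=T([[429,258],[314,260],[498,334],[257,334]])
dots=(S([402,214]),T([400,219]))
rd=lambda r,a,z:[r*np.cos(a),-.055+r*np.sin(a),z]
tip=(S([282,192]),T([308,142]))
def f(v):
    x,y,z,c,r,th=v
    e=[]
    for g,m,d,t in((G['scene'],sc,dots[0],tip[0]),(G['side'],sd,dots[1],tip[1])):
        e+=[*(proj(g,P(obj,x,y,z,c))-m).ravel(),*(proj(g,P(rd(r,np.radians(105),.06),x,y,z,c))[0]-d),*(proj(g,P(rd(.052,np.radians(105)-th,.096),x,y,z,c))[0]-t)]
    return e
b=min((least_squares(f,[.45,.1,0,c,.07,t],loss='soft_l1') for c in(0,3,-1.5,1.5) for t in(0.5,1.5)),key=lambda r:r.cost)
print(b.x.round(4),b.cost,np.round(b.fun,1), 'speed',b.x[5]/.5236)
v=b.x
for nme,p in dict(axis=[0,-.055,.06],start=obj[0],stop=obj[1]).items(): print(nme,P(p,*v[:4]).round(4))
E
```

```text
[ 6.0590e-01  4.8000e-02 -9.0000e-04  1.1590e-01  6.2100e-02  1.6225e+00] 8.176174520008924 [-0.  -1.3 -0.  -0.5  1.4 -1.3 -1.9  1.  -0.6  0.9 -0.1 -1.5  0.4  1.
  0.   0.5  1.5 -0.6 -1.1 -0.2 -0.3  1.1 -0.3  1.2] speed 3.098784584914359
axis [ 0.6122 -0.0067  0.0591]
start [0.5607 0.1333 0.0811]
stop [0.6372 0.1422 0.0811]
```

Request:
{"api": "send_rows", "payload": {"increments": [0.98, -0.62, -0.05, 0, 0, 0, 0, 0.98, -0.62, -0.05, 0, 0, 0, 0, 0.98, -0.62, -0.05, 0, 0, 0, 0, 0.98, -0.62, -0.05, 0, 0, 0, 0, 0.98, -0.62, -0.05, 0, 0, 0, 0], "squeeze": 40}}

```text
clock: 1.5
tcp_pos: [0.2691, -0.3679, 0.2389]
tool_rot: [3.141, -0.0, 0.3]
wrist_force: [0.1, 0.3, 0.2]
width: 0.0124
gripper_force: 0.0
```

Request:
{"api": "send_rows", "payload": {"increments": [0.98, -0.62, -0.05, 0, 0, 0, 0, 0.98, -0.62, -0.05, 0, 0, 0, 0, 0.98, -0.62, -0.05, 0, 0, 0, 0, 0.98, -0.62, -0.05, 0, 0, 0, 0, 0.98, -0.62, -0.05, 0, 0, 0, 0]}}

```text
clock: 2.0
tcp_pos: [0.382, -0.2355, 0.2465]
tool_rot: [3.141, -0.0, 0.301]
wrist_force: [1.3, -0.7, 0.1]
width: 0.0
gripper_force: 0.0
```

Request:
{"api": "send_rows", "payload": {"increments": [0.98, -0.62, -0.05, 0, 0, 0, 0, 0.98, -0.62, -0.05, 0, 0, 0, 0, 0.98, -0.62, -0.05, 0, 0, 0, 0, 0.98, -0.62, -0.05, 0, 0, 0, 0, 0.98, -0.62, -0.05, 0, 0, 0, 0]}}

```text
clock: 2.5
tcp_pos: [0.4949, -0.103, 0.2539]
tool_rot: [3.142, -0.0, 0.301]
wrist_force: [0.2, 0.0, 0.7]
width: 0.0006
gripper_force: 0.0
```

Request:
{"api": "send_rows", "payload": {"increments": [0.98, -0.62, 0, 0, 0, 0, 0, 0.98, -0.62, 0, 0, 0, 0, 0, 0, 0, 0, 0, 0, 0.15, 0, 0, 0, 0, 0, 0, 0.15, 0, 0, 0, 0, 0, 0, 0.15, 0]}}

```text
clock: 3.0
tcp_pos: [0.5377, -0.0641, 0.2536]
tool_rot: [-3.129, 0.001, -0.126]
wrist_force: [0.4, -0.7, -0.2]
width: -0.0002
gripper_force: 0.0
```

Request:
{"api": "send_rows", "payload": {"increments": [0, 0, 0, 0, 0, 0.15, 0, 0, 0, 0, 0, 0, 0.15, 0, 0, 0, 0, 0, 0, 0.15, 0, 0, 0, 0, 0, 0, 0.15, 0, 0, 0, 0, 0, 0, 0.15, 0]}}

```text
clock: 3.5
tcp_pos: [0.4613, -0.2449, 0.2541]
tool_rot: [-2.979, 0.059, -0.582]
wrist_force: [0.0, 0.1, -0.1]
width: -0.0001
gripper_force: 0.0
```

Request:
{"api": "send_rows", "payload": {"increments": [0, 0, 0, 0, 0, 0.15, 0, 0, 0, 0, 0, 0, 0.15, 0, 0, 0, 0, 0, 0, 0, 0]}}

```text
clock: 3.8
tcp_pos: [0.4083, -0.3049, 0.2539]
tool_rot: [-2.932, 0.113, -0.766]
wrist_force: [-0.1, 0.3, -0.5]
width: -0.0001
gripper_force: 0.0
```

```bash
python3 - <<'E'
from h import *
o=observe(); print({k:np.round(o[k],3).tolist() for k in('clock','tcp_pos','tool_rot','joints','width','wrist_force')})
g=snap('wrist','w1.png'); print(np.round(g['hand_eye'],3).tolist(),np.round(g['camera_matrix'],1).tolist())
E
```

```text
{'clock': 3.8, 'tcp_pos': [0.408, -0.305, 0.254], 'tool_rot': [-2.932, 0.113, -0.766], 'joints': [-0.767, 0.287, 0.087, 1.485, 0.209, 3.141], 'width': -0.0, 'wrist_force': [-0.092, 0.31, -0.528]}
[[-0.0, -0.958, -0.286, 0.073], [1.0, -0.0, -0.0, 0.001], [0.0, -0.286, 0.958, -0.142], [0.0, 0.0, 0.0, 1.0]] [[323.2, 0.0, 319.5], [0.0, 323.2, 198.8], [0.0, 0.0, 1.0]]
```

View pics/w1.png

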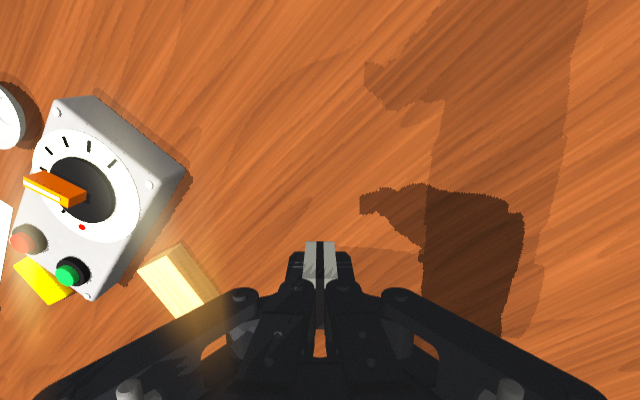

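The wrist view (tilted because joint 6 ran into its limit) shows the dial at about (85,185), red dot (82,227) and lever tip near (27,190). I'll turn the wrist the other way, so the push goes along tool -x.

```bash
cat >> h.py <<'E'
from scipy.spatial.transform import Rotation as Ro
def inc(tp,yaw,roll=np.pi,pitch=0):
    o=observe(); R=Ro.from_euler('xyz',o['tool_rot']); Rt=Ro.from_euler('xyz',[roll,pitch,yaw])
    d=np.array(tp)-o['tcp_pos']
    print('now',np.round(o['tcp_pos'],4),np.round(o['tool_rot'],3),'F',np.round(o['wrist_force'],1),'t',round(float(o['clock']),2),'q6',round(float(o['joints'][5]),2))
    print('shift now-axes units',np.round(R.inv().apply(d)/.03,3),'target-axes',np.round(Rt.inv().apply(d)/.03,3),'turn',np.round((R.inv()*Rt).as_rotvec(),3))
E
python3 -c "
from h import *
inc([.59,.03,.27],1.95)"
```

```text
now [ 0.4096 -0.3036  0.254 ] [-2.932  0.112 -0.762] F [ 0.2  0.4 -0.1] t 3.85 q6 3.14
shift now-axes units [ -3.369 -11.959   2.386] target-axes [ 8.103  9.702 -0.532] turn [-0.214 -0.251 -2.707]
```

Request:
{"api": "send_rows", "payload": {"increments": [0, 0, 0, -0.011, -0.0125, -0.135, 0, 0, 0, 0, -0.011, -0.0125, -0.135, 0, 0, 0, 0, -0.011, -0.0125, -0.135, 0, 0, 0, 0, -0.011, -0.0125, -0.135, 0, 0, 0, 0, -0.011, -0.0125, -0.135, 0]}}

```text
clock: 4.35
tcp_pos: [0.4119, -0.3006, 0.2544]
tool_rot: [-2.939, 0.031, -0.074]
wrist_force: [0.0, -1.5, 0.4]
width: 0.0
gripper_force: 0.0
```

```bash
python3 -c "
from h import *
inc([.59,.03,.27],1.95)"
```

```text
now [ 0.4119 -0.3006  0.2544] [-2.939  0.031 -0.074] F [ 0.  -1.5  0.4] t 4.35 q6 2.49
shift now-axes units [  5.082 -11.334   1.635] target-axes [ 8.04   9.594 -0.521] turn [-0.159 -0.186 -2.019]
```

Works from the reached pose. Continuing.

Request:
{"api": "send_rows", "payload": {"increments": [0, 0, 0, -0.011, -0.0125, -0.135, 0, 0, 0, 0, -0.011, -0.0125, -0.135, 0, 0, 0, 0, -0.011, -0.0125, -0.135, 0, 0, 0, 0, -0.011, -0.0125, -0.135, 0, 0, 0, 0, -0.011, -0.0125, -0.135, 0]}}

```text
clock: 4.85
tcp_pos: [0.412, -0.3005, 0.2544]
tool_rot: [-2.995, -0.027, 0.601]
wrist_force: [0.3, -0.2, 0.1]
width: -0.0003
gripper_force: 0.0
```

Request:
{"api": "send_rows", "payload": {"increments": [0, 0, 0, -0.011, -0.0125, -0.135, 0, 0, 0, 0, -0.011, -0.0125, -0.135, 0, 0, 0, 0, -0.011, -0.0125, -0.135, 0, 0, 0, 0, -0.011, -0.0125, -0.135, 0, 0, 0, 0, -0.011, -0.0125, -0.135, 0]}}

```text
clock: 5.35
tcp_pos: [0.412, -0.3005, 0.2544]
tool_rot: [-3.075, -0.037, 1.279]
wrist_force: [0.0, 1.4, 0.0]
width: -0.0001
gripper_force: 0.0
```

Request:
{"api": "send_rows", "payload": {"increments": [0, 0, 0, -0.011, -0.0125, -0.135, 0, 0, 0, 0, -0.011, -0.0125, -0.135, 0, 0, 0, 0, -0.011, -0.0125, -0.135, 0, 0, 0, 0, -0.011, -0.0125, -0.135, 0, 0, 0, 0, -0.011, -0.0125, -0.135, 0]}}

```text
clock: 5.85
tcp_pos: [0.412, -0.3004, 0.2545]
tool_rot: [3.14, 0.005, 1.956]
wrist_force: [-0.2, -0.4, -0.1]
width: 0.0003
gripper_force: 0.0
```

```bash
python3 -c "
from h import *
inc([.59,.03,.27],1.95)"
```

```text
now [ 0.412  -0.3004  0.2545] [3.14  0.005 1.956] F [-0.2 -0.4 -0.1] t 5.85 q6 0.56
shift now-axes units [ 7.974  9.639 -0.541] target-axes [ 8.035  9.59  -0.517] turn [0.002 0.005 0.006]
```

Request:
{"api": "send_rows", "payload": {"increments": [0.8, 0.96, -0.05, 0, 0, 0, 0, 0.8, 0.96, -0.05, 0, 0, 0, 0, 0.8, 0.96, -0.05, 0, 0, 0, 0, 0.8, 0.96, -0.05, 0, 0, 0, 0, 0.8, 0.96, -0.05, 0, 0, 0, 0]}}

```text
clock: 6.35
tcp_pos: [0.5017, -0.1342, 0.2618]
tool_rot: [3.14, 0.005, 1.95]
wrist_force: [1.2, 0.9, -0.5]
width: 0.0002
gripper_force: 0.0
```

Request:
{"api": "send_rows", "payload": {"increments": [0.8, 0.96, -0.05, 0, 0, 0, 0, 0.8, 0.96, -0.05, 0, 0, 0, 0, 0.8, 0.96, -0.05, 0, 0, 0, 0, 0.8, 0.96, -0.05, 0, 0, 0, 0, 0.8, 0.96, -0.05, 0.002, 0.005, 0.006, 0]}}

```text
clock: 6.85
tcp_pos: [0.591, 0.0308, 0.269]
tool_rot: [-3.142, -0.0, 1.944]
wrist_force: [1.0, 0.3, 0.0]
width: 0.0001
gripper_force: 0.0
```

Request:
{"api": "send_rows", "payload": {"increments": [0, 0, 0, 0, 0, 0, 0, 0, 0, 0, 0, 0, 0, 0]}}

```text
clock: 7.05
tcp_pos: [0.5906, 0.0297, 0.2683]
tool_rot: [-3.14, -0.001, 1.946]
wrist_force: [0.3, 0.2, -0.5]
width: -0.0003
gripper_force: 0.0
```

```bash
python3 - <<'E'
from h import *
inc([.59,.03,.27],1.95)
g=snap('wrist','w2.png')
E
```

```text
now [0.5906 0.0297 0.2683] [-3.140e+00 -1.000e-03  1.946e+00] F [ 0.3  0.2 -0.5] t 7.05 q6 1.25
shift now-axes units [ 0.016 -0.014 -0.057] target-axes [ 0.016 -0.014 -0.057] turn [-0.001 -0.001 -0.004]
```

View pics/w2.png

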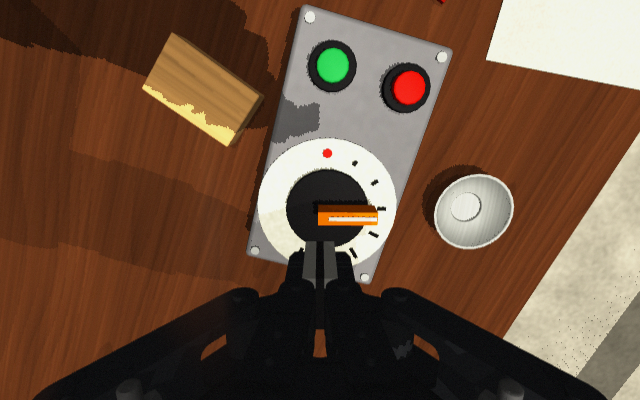

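The wrist view from above shows the red dot at (327,153), ticks 1–5 at (355,163), (375,182), (382,208), (374,235), (352,253), and the lever parallel to tick 3. Refining the pose with these.

```bash
python3 - <<'E'
from h import *
from scipy.optimize import least_squares
o=observe(); g=grab_frame('wrist')
M=np.eye(4);M[:3,:3]=Ro.from_euler('xyz',o['tool_rot']).as_matrix();M[:3,3]=o['tcp_pos']
W=np.linalg.inv(M@np.array(g['hand_eye'])); g['rvec']=cv2.Rodrigues(W[:3,:3])[0]; g['tvec']=W[:3,3]
px=np.array([[333,65],[409,87],[310,17],[442,57],[327,153],[355,163],[375,182],[382,208],[374,235],[352,253]],float)
tips=np.array([[377,206],[377,224]],float)
def ob(r1):
    a=np.radians(105-30*np.arange(6)); r=np.r_[.062,[r1]*5]
    return np.vstack([[[-.035,.09,.082],[.042,.09,.082],[-.071,.131,.06],[.071,.131,.06]],np.c_[r*np.cos(a),-.055+r*np.sin(a),a*0+.06]])
def f(v): return (proj(g,P(ob(v[4]),*v[:4]))-px).ravel()
b=least_squares(f,[.606,.048,0,.116,.065],loss='soft_l1');v=b.x
print(v.round(4),np.round(b.fun,1))
for nme,p in dict(axis=[0,-.055,.06],start=[-.035,.09,.082]).items(): print(nme,P(p,*v[:4]).round(4))
for n in(2,3,4):
    a=np.radians(105-30*n);u=np.array([np.cos(a),np.sin(a)]);w=np.array([-u[1],u[0]])
    q=[np.r_[u*r+w*s+[0,-.055],.096] for r,s in((.052,.007),(.052,-.007),(-.01,-.007))]
    print(n,proj(g,P(q,*v[:4])).round(0).tolist())
E
```

```text
[ 0.6073  0.0445 -0.0029  0.1054  0.0634] [-0.3  2.  -0.1  2.5 -2.1 -1.7  2.2 -0.   0.1  1.5  0.8 -1.9  0.7 -0.3
 -0.5  0.6 -1.3 -0.9  0.3 -1.1]
axis [ 0.6131 -0.0102  0.0571]
start [0.563  0.1303 0.0791]
2 [[368.0, 190.0], [375.0, 201.0], [322.0, 229.0]]
3 [[377.0, 213.0], [377.0, 226.0], [318.0, 225.0]]
4 [[373.0, 237.0], [365.0, 247.0], [315.0, 220.0]]
```

```bash
python3 -c "
from h import *
inc([.6336,.0426,.08],1.943)"
```

```text
now [0.5901 0.028  0.2686] [-3.141 -0.     1.943] F [-0.7  0.  -0.5] t 7.15 q6 1.25
shift now-axes units [-0.077  1.533  6.287] target-axes [-0.075  1.527  6.288] turn [-0.001 -0.     0.   ]
```

Request:
{"api": "send_rows", "payload": {"increments": [-0.04, 0.77, 0, 0, 0, 0, 0, -0.04, 0.76, 0, 0, 0, 0, 0, 0, 0, 1, 0, 0, 0, 0, 0, 0, 1, 0, 0, 0, 0, 0, 0, 1, 0, 0, 0, 0]}}

```text
clock: 7.65
tcp_pos: [0.6338, 0.0411, 0.178]
tool_rot: [3.142, -0.0, 1.941]
wrist_force: [0.3, 0.3, -0.3]
width: -0.0
gripper_force: 0.0
```

Request:
{"api": "send_rows", "payload": {"increments": [0, 0, 1, 0, 0, 0, 0, 0, 0, 1, 0, 0, 0, 0, 0, 0, 0.7, 0, 0, 0, 0, 0, 0, 0.4, 0, 0, 0, 0, 0, 0, 0.18, 0, 0, 0, 0]}}

```text
clock: 8.15
tcp_pos: [0.6333, 0.0415, 0.0795]
tool_rot: [-3.14, -0.001, 1.941]
wrist_force: [1.0, -0.6, 0.2]
width: -0.0003
gripper_force: 0.0
```

Request:
{"api": "send_rows", "payload": {"increments": [-0.15, 0, 0, 0, 0, 0, 0, -0.15, 0, 0, 0, 0, 0, 0, -0.15, 0, 0, 0, 0, 0, 0, 0, 0, 0, 0, 0, 0, 0]}}

```text
clock: 8.55
tcp_pos: [0.6396, 0.0289, 0.0811]
tool_rot: [3.141, 0.0, 1.941]
wrist_force: [-0.5, -0.6, 0.6]
width: 0.0002
gripper_force: 0.0
```

```bash
python3 - <<'E'
from h import *
inc([.6336,.0426,.08],1.943)
g=snap('side','s2.png'); a=snap('scene','c2.png')
A=cv2.imread('pics/s2.png')[110:240,250:400]; B=cv2.imread('pics/c2.png')[130:260,200:350]
cv2.imwrite('pics/m2.png',cv2.resize(np.hstack([A,B]),None,fx=2.6,fy=2.6,interpolation=2))
E
```

```text
now [0.6396 0.0289 0.0811] [3.141 0.    1.941] F [-0.5 -0.6  0.6] t 8.55 q6 1.25
shift now-axes units [ 0.499 -0.023  0.035] target-axes [ 0.499 -0.022  0.035] turn [ 0.001  0.    -0.002]
```

View pics/m2.png

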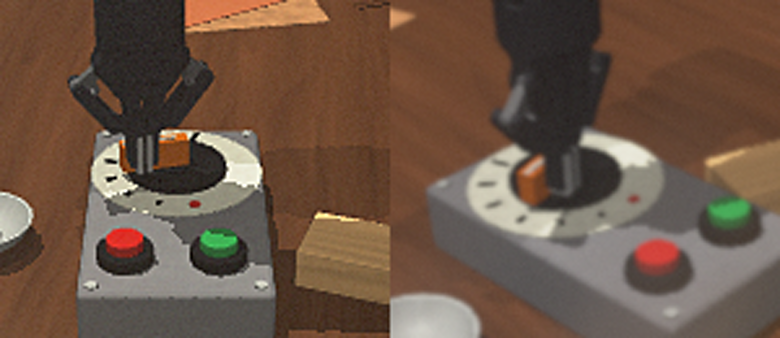

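The composite shows the closed fingers standing beside the lever on the push side (left half about 145,155; right half about 565,170), with a gap. Creeping to contact now.

Request:
{"api": "send_rows", "payload": {"increments": [-0.07, 0, 0, 0, 0, 0, 0, -0.07, 0, 0, 0, 0, 0, 0, -0.04, 0, 0, 0, 0, 0, 0, 0, 0, 0, 0, 0, 0, 0]}}

```text
clock: 9.05
tcp_pos: [0.6409, 0.0244, 0.0802]
tool_rot: [-3.141, -0.001, 1.942]
wrist_force: [0.6, 0.4, 0.5]
width: -0.0
gripper_force: 0.0
```

Request:
{"api": "send_rows", "payload": {"increments": [-0.04, 0, 0, 0, 0, 0, 0, 0, 0, 0, 0, 0, 0, 0]}}

```text
clock: 9.25
tcp_pos: [0.6413, 0.0234, 0.0802]
tool_rot: [-3.141, -0.001, 1.942]
wrist_force: [0.0, -0.4, 0.2]
width: -0.0002
gripper_force: 0.0
```

Request:
{"api": "send_rows", "payload": {"increments": [-0.04, 0, 0, 0, 0, 0, 0, 0, 0, 0, 0, 0, 0, 0]}}

```text
clock: 9.45
tcp_pos: [0.6417, 0.0225, 0.0802]
tool_rot: [-3.141, -0.001, 1.942]
wrist_force: [1.0, 2.0, 0.2]
width: 0.0002
gripper_force: 0.8
```

Request:
{"api": "send_rows", "payload": {"increments": [-0.04, 0, 0, 0, 0, 0, 0, 0, 0, 0, 0, 0, 0, 0]}}

```text
clock: 9.65
tcp_pos: [0.6422, 0.0217, 0.0802]
tool_rot: [-3.141, -0.001, 1.942]
wrist_force: [0.9, 4.7, -0.2]
width: -0.0001
gripper_force: 2.0
```

Request:
{"api": "send_rows", "payload": {"increments": [-0.064, 0.028, 0, 0, 0, 0.05, 0, -0.064, 0.028, 0, 0, 0, 0.05, 0, -0.064, 0.028, 0, 0, 0, 0.05, 0]}}

```text
clock: 9.95
tcp_pos: [0.6463, 0.0169, 0.0802]
tool_rot: [-3.141, -0.001, 1.79]
wrist_force: [-0.3, 2.7, -0.4]
width: -0.0
gripper_force: 1.3
```

Request:
{"api": "send_rows", "payload": {"increments": [-0.064, 0.028, 0, 0, 0, 0.05, 0, 0, 0, 0, 0, 0, 0, 0]}}

```text
clock: 10.15
tcp_pos: [0.6477, 0.0144, 0.0801]
tool_rot: [-3.141, 0.0, 1.741]
wrist_force: [0.5, 0.0, 0.5]
width: 0.0001
gripper_force: 0.0
```

Request:
{"api": "send_rows", "payload": {"increments": [-0.064, 0.028, 0, 0, 0, 0.05, 0, 0, 0, 0, 0, 0, 0, 0]}}

```text
clock: 10.35
tcp_pos: [0.6488, 0.0127, 0.0802]
tool_rot: [-3.141, 0.0, 1.692]
wrist_force: [-0.0, -0.5, -0.3]
width: 0.0002
gripper_force: 0.0
```

First click done (force gone). On to the second.

Request:
{"api": "send_rows", "payload": {"increments": [-0.064, 0.028, 0, 0, 0, 0.05, 0, -0.064, 0.028, 0, 0, 0, 0.05, 0, -0.064, 0.028, 0, 0, 0, 0.05, 0, 0, 0, 0, 0, 0, 0, 0]}}

```text
clock: 10.75
tcp_pos: [0.6517, 0.0072, 0.0802]
tool_rot: [-3.141, 0.0, 1.543]
wrist_force: [-0.3, -0.0, -0.3]
width: 0.0001
gripper_force: 0.0
```

```bash
python3 - <<'E'
from h import *
inc([.6336,.0426,.08],1.943)
g=snap('side','s3.png'); a=snap('scene','c3.png')
A=cv2.imread('pics/s3.png')[110:240,250:400]; B=cv2.imread('pics/c3.png')[130:260,200:350]
cv2.imwrite('pics/m3.png',cv2.resize(np.hstack([A,B]),None,fx=2.6,fy=2.6,interpolation=2))
E
```

```text
now [0.6517 0.0072 0.0802] [-3.141  0.     1.543] F [-0.3 -0.  -0.3] t 10.75 q6 1.61
shift now-axes units [ 1.162 -0.635  0.007] target-axes [ 1.318 -0.132  0.006] turn [-0.001  0.    -0.4  ]
```

View pics/m3.png

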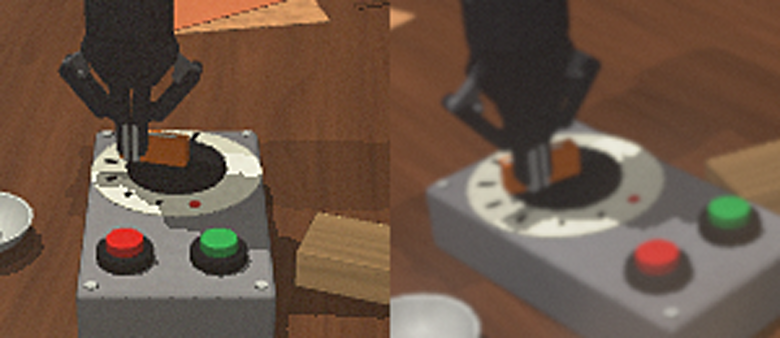

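The lever has moved one step (now broadside in the scene view, about 505–580, 170) and the finger is just behind it. Continuing.

Request:
{"api": "send_rows", "payload": {"increments": [-0.064, 0.028, 0, 0, 0, 0.05, 0, -0.064, 0.028, 0, 0, 0, 0.05, 0, 0, 0, 0, 0, 0, 0, 0]}}

```text
clock: 11.15
tcp_pos: [0.6529, 0.004, 0.0801]
tool_rot: [-3.14, -0.001, 1.443]
wrist_force: [-0.6, 2.3, -0.1]
width: -0.0001
gripper_force: 1.0
```

Request:
{"api": "send_rows", "payload": {"increments": [-0.064, 0.028, 0, 0, 0, 0.05, 0, -0.064, 0.028, 0, 0, 0, 0.05, 0, 0, 0, 0, 0, 0, 0, 0]}}

```text
clock: 11.45
tcp_pos: [0.654, -0.0001, 0.0801]
tool_rot: [-3.14, -0.0, 1.344]
wrist_force: [-0.5, 1.3, -0.7]
width: 0.0002
gripper_force: 0.6
```

Request:
{"api": "send_rows", "payload": {"increments": [-0.064, 0.028, 0, 0, 0, 0.05, 0, 0, 0, 0, 0, 0, 0, 0]}}

```text
clock: 11.65
tcp_pos: [0.6545, -0.0026, 0.0802]
tool_rot: [-3.141, 0.0, 1.294]
wrist_force: [0.6, 0.8, 0.3]
width: -0.0002
gripper_force: 0.3
```

Request:
{"api": "send_rows", "payload": {"increments": [-0.064, 0.028, 0, 0, 0, 0.05, 0, 0, 0, 0, 0, 0, 0, 0]}}

```text
clock: 11.85
tcp_pos: [0.655, -0.0049, 0.0802]
tool_rot: [-3.141, 0.001, 1.244]
wrist_force: [0.5, -0.1, -0.4]
width: -0.0
gripper_force: 0.0
```

Force gone again. Back off, lift and look.

Request:
{"api": "send_rows", "payload": {"increments": [0.2, 0, 0, 0, 0, 0, 0, 0.3, 0, 0, 0, 0, 0, 0, 0, 0, -0.5, 0, 0, 0, 0, 0, 0, -1, 0, 0, 0, 0, 0, 0, -1, 0, 0, 0, 0]}}

```text
clock: 12.35
tcp_pos: [0.6596, 0.0105, 0.1556]
tool_rot: [-3.14, 0.001, 1.244]
wrist_force: [0.5, 0.5, -0.2]
width: -0.0003
gripper_force: 0.0
```

Request:
{"api": "send_rows", "payload": {"increments": [0, 0, -1, 0, 0, 0, 0, 0.5, 0, -1, 0, 0, 0, 0, 1, 0, -1, 0, 0, 0, 0, 1, 0, 0, 0, 0, 0, 0, 0, 0, 0, 0, 0, 0, 0]}}

```text
clock: 12.85
tcp_pos: [0.6854, 0.0846, 0.2457]
tool_rot: [3.141, -0.002, 1.247]
wrist_force: [0.1, -1.0, -0.5]
width: 0.0002
gripper_force: 0.0
```

```bash
python3 - <<'E'
from h import *
inc([.562,.132,.12],1.24)
g=snap('wrist','w4.png')
snap('scene','c4.png')
r=regions_of('scene','start_top');print([x['at'] for x in r[:1]])
A=cv2.imread('pics/w4.png')[100:400]; B=cv2.imread('pics/c4.png')[130:280,200:360]
cv2.imwrite('pics/m4.png',np.vstack([A,cv2.resize(cv2.resize(B,None,fx=2,fy=2),(640,300))]))
E
```

```text
now [0.6854 0.0846 0.2457] [ 3.141e+00 -2.000e-03  1.247e+00] F [ 0.1 -1.  -0.5] t 12.85 q6 2.02
shift now-axes units [ 0.181 -4.406  4.188] target-axes [ 0.159 -4.404  4.191] turn [ 0.001 -0.002  0.007]
[[198.4, 263.4]]
```

View pics/m4.png

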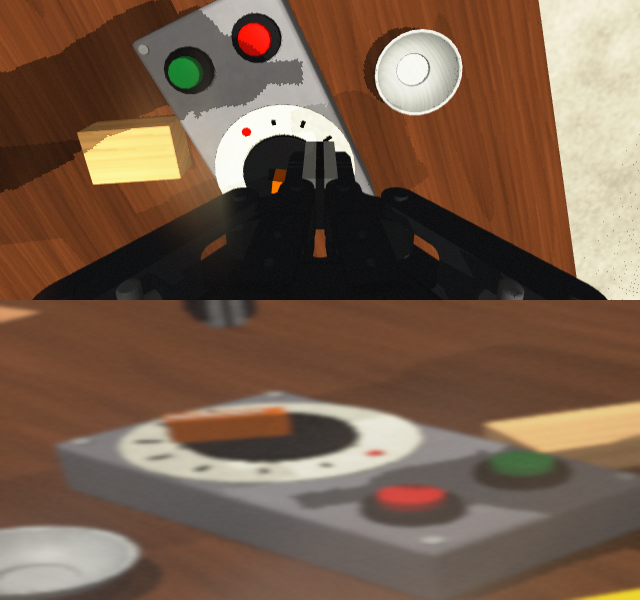

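The picture shows the lever clear of the finger, with its visible face spanning scene x≈241–273. I'll compare that against projections for speeds 4 and 5.

```bash
python3 - <<'E'
from h import *
for cam in('scene','side'):
    g=grab_frame(cam); v=(.6067,.0462,-.0015,.11)
    r=regions_of(cam,'lever_tip')[0]['pixels']; ys,xs=np.nonzero(r)
    hsv=cv2.cvtColor(g['pixels'],cv2.COLOR_RGB2HSV); m=(hsv[...,0]<16)&(hsv[...,1]>150)&(hsv[...,2]>90)&cv2.dilate(r.astype('uint8'),np.ones((5,5))).astype(bool)
    y2,x2=np.nonzero(m)
    print(cam,'net',xs.min(),xs.max(),ys.min(),ys.max(),xs.size,'| col',x2.min(),x2.max(),y2.min(),y2.max(),x2.size)
    for n in(3,4,5,6):
        a=np.radians(105-30*n);u=np.array([np.cos(a),np.sin(a)]);w=np.array([-u[1],u[0]])
        q=[np.r_[u*rr+w*s+[0,-.055],z] for rr in(-.01,.052) for s in(-.007,.007) for z in(.07,.096)]
        p=proj(g,P(q,*v)); h=np.zeros((400,640),'uint8'); cv2.fillConvexPoly(h,cv2.convexHull(p.astype('float32')).astype(int),1)
        print(n,p.min(0).round(),p.max(0).round(),'iou',round(float((h.astype(bool)&r).sum()/(h.astype(bool)|r).sum()),2))
E
```

```text
scene net 241 287 184 210 999 | col 242 272 184 200 334
3 [248. 183.] [272. 209.] iou 0.39
4 [241. 183.] [272. 205.] iou 0.45
5 [240. 184.] [271. 199.] iou 0.37
6 [243. 179.] [272. 199.] iou 0.29
side net 298 336 157 185 841 | col 296 323 155 174 305
3 [295. 161.] [322. 177.] iou 0.37
4 [296. 159.] [322. 175.] iou 0.37
5 [300. 155.] [323. 175.] iou 0.35
6 [309. 153.] [321. 175.] iou 0.2
```

```bash
python3 - <<'E'
from h import *
for cam in('scene','side'):
    g=grab_frame(cam); v=(.6067,.0462,-.0015,.11)
    hsv=cv2.cvtColor(g['pixels'],cv2.COLOR_RGB2HSV); m=(hsv[...,0]<16)&(hsv[...,1]>170)&(hsv[...,2]>90)
    for n in(4,4.5,5,5.5,6):
        a=np.radians(105-30*n);u=np.array([np.cos(a),np.sin(a)]);w=np.array([-u[1],u[0]])
        q=[np.r_[u*rr+w*s+[0,-.055],z] for rr in(-.01,.052) for s in(-.007,.007) for z in(.07,.096)]
        p=proj(g,P(q,*v)); h=np.zeros((400,640),'uint8'); cv2.fillConvexPoly(h,cv2.convexHull(p.astype('float32')).astype(int),1)
        k=m.copy(); k[:150]=0;k[212:]=0;k[:,:232]=0;k[:,328 if cam=='side' else 280:]=0
        if cam=='side':k[:,:285]=0
        h=h>0; print(cam,n,'iou',round(float((h&k).sum()/(h|k).sum()),2),k.sum(),h.sum())
A=cv2.imread('pics/c4.png')[160:225,215:295]
g=grab_frame('side')['pixels'][140:205,270:350,::-1]
cv2.imwrite('pics/m5.png',cv2.resize(np.hstack([A,g]),None,fx=5,fy=5,interpolation=2))
E
```

```text
scene 4 iou 0.56 279 496
scene 4.5 iou 0.58 279 474
scene 5 iou 0.56 279 493
scene 5.5 iou 0.5 279 470
scene 6 iou 0.43 279 447
side 4 iou 0.48 422 363
side 4.5 iou 0.56 422 358
side 5 iou 0.53 422 307
side 5.5 iou 0.39 422 271
side 6 iou 0.27 422 218
```

View pics/m5.png

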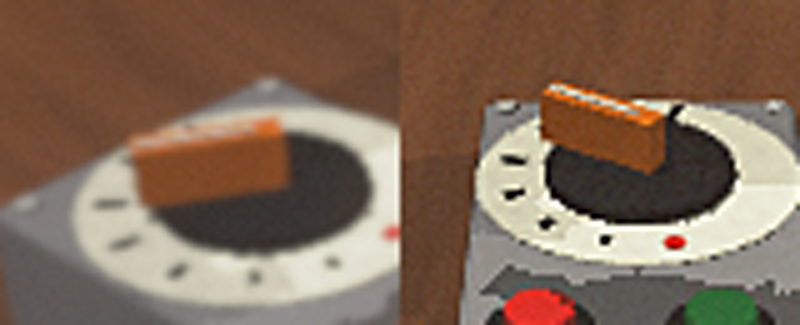

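The left half shows the lever's top near edge from (133,150) to (285,130). In the right half it runs from (541,92) to (663,125). Fitting the angle from that edge.

```bash
python3 - <<'E'
from h import *
v=(.6067,.0462,-.0015,.11)
obs=dict(scene=([241.6,190],[272,186]),side=([298.2,158.4],[322.6,165]))
for cam in obs:
    g=grab_frame(cam); d=np.subtract(*obs[cam]); print(cam,obs[cam],'dir',d)
    for n in(4,4.5,5,5.5):
        a=np.radians(105-30*n);u=np.array([np.cos(a),np.sin(a)]);w=np.array([-u[1],u[0]])
        p=proj(g,P([np.r_[u*r+w*.007+[0,-.055],.096] for r in(.052,-.01)],*v)); print(n,p.round(1).tolist(),(p[0]-p[1]).round(1))
E
```

```text
scene ([241.6, 190], [272, 186]) dir [-30.4   4. ]
4 [[243.7, 194.3], [271.3, 185.7]] [-27.6   8.6]
4.5 [[240.8, 191.4], [270.9, 186.4]] [-30.   5.]
5 [[239.8, 188.3], [270.1, 187.1]] [-30.3   1.1]
5.5 [[240.4, 185.0], [269.0, 187.8]] [-28.6  -2.8]
side ([298.2, 158.4], [322.6, 165]) dir [-24.4  -6.6]
4 [[295.7, 161.9], [320.8, 165.1]] [-25.1  -3.2]
4.5 [[297.3, 159.3], [319.7, 165.4]] [-22.3  -6.1]
5 [[300.3, 157.0], [318.4, 165.6]] [-18.   -8.6]
5.5 [[304.4, 155.2], [317.0, 165.7]] [-12.6 -10.5]
```

Both views put the lever at about 4.5, so it may be balanced halfway by friction. Returning behind it to sweep a little further; stopping at about 4.75 is safe either way.

```bash
python3 -c "
from h import *
inc([.6582,.0046,.08],1.244)"
```

```text
now [0.684  0.0801 0.2452] [-3.141  0.     1.241] F [-0.3  0.2 -0.9] t 13.45 q6 2.02
shift now-axes units [-2.661e+00  5.000e-03  5.508e+00] target-axes [-2.661 -0.007  5.508] turn [-0.001  0.    -0.003]
```

Request:
{"api": "send_rows", "payload": {"increments": [-0.9, 0, 0, 0, 0, 0, 0, -0.9, 0, 0, 0, 0, 0, 0, -0.6, 0, 0.7, 0, 0, 0, 0, -0.26, 0, 1, 0, 0, 0, 0, 0, 0, 1, 0, 0, 0, 0]}}

```text
clock: 13.95
tcp_pos: [0.6581, 0.0036, 0.164]
tool_rot: [3.141, -0.0, 1.24]
wrist_force: [1.2, 0.5, -1.1]
width: -0.0004
gripper_force: 0.0
```

Request:
{"api": "send_rows", "payload": {"increments": [0, 0, 1, 0, 0, 0, 0, 0, 0, 0.8, 0, 0, 0, 0, 0, 0, 0.6, 0, 0, 0, 0, 0, 0, 0.4, 0, 0, 0, 0, 0, 0, 0, 0, 0, 0, 0]}}

```text
clock: 14.45
tcp_pos: [0.6572, 0.005, 0.0786]
tool_rot: [-3.138, 0.001, 1.242]
wrist_force: [0.4, 0.4, 1.1]
width: -0.0001
gripper_force: 0.0
```

Request:
{"api": "send_rows", "payload": {"increments": [-0.12, 0, 0, 0, 0, 0, 0, -0.12, 0, 0, 0, 0, 0, 0, 0, 0, 0, 0, 0, 0, 0]}}

```text
clock: 14.75
tcp_pos: [0.6563, -0.0023, 0.0814]
tool_rot: [3.141, -0.0, 1.241]
wrist_force: [0.0, -0.8, 0.3]
width: 0.0001
gripper_force: 0.0
```

Request:
{"api": "send_rows", "payload": {"increments": [-0.05, 0, 0, 0, 0, 0, 0, 0, 0, 0, 0, 0, 0, 0]}}

```text
clock: 14.95
tcp_pos: [0.6555, -0.0034, 0.0806]
tool_rot: [-3.141, -0.0, 1.242]
wrist_force: [-0.3, -0.3, -0.4]
width: 0.0002
gripper_force: 0.0
```

Request:
{"api": "send_rows", "payload": {"increments": [-0.05, 0, 0, 0, 0, 0, 0, 0, 0, 0, 0, 0, 0, 0]}}

```text
clock: 15.15
tcp_pos: [0.6548, -0.0047, 0.0802]
tool_rot: [-3.141, 0.0, 1.242]
wrist_force: [1.1, 0.0, 0.8]
width: 0.0001
gripper_force: 0.0
```

Request:
{"api": "send_rows", "payload": {"increments": [-0.064, 0.028, 0, 0, 0, 0.05, 0, 0, 0, 0, 0, 0, 0, 0]}}

```text
clock: 15.35
tcp_pos: [0.655, -0.0068, 0.0801]
tool_rot: [-3.141, 0.0, 1.191]
wrist_force: [-0.0, 1.0, 1.2]
width: -0.0
gripper_force: 0.0
```

Request:
{"api": "send_rows", "payload": {"increments": [-0.064, 0.028, 0, 0, 0, 0.05, 0, 0, 0, 0, 0, 0, 0, 0]}}

```text
clock: 15.55
tcp_pos: [0.6551, -0.0088, 0.0801]
tool_rot: [-3.141, 0.0, 1.142]
wrist_force: [0.7, -0.1, 0.7]
width: 0.0
gripper_force: 0.0
```

```bash
cat >> h.py <<'E'
def lev():
    v=(.6067,.0462,-.0015,.11)
    for cam,(x0,y0,x1,y1) in dict(scene=(232,175,282,212),side=(288,150,330,185)).items():
        g=snap(cam,cam+'L.png'); hsv=cv2.cvtColor(g['pixels'],cv2.COLOR_RGB2HSV)
        m=(hsv[...,0]<16)&(hsv[...,1]>150)&(hsv[...,2]>90); k=np.zeros_like(m); k[y0:y1,x0:x1]=m[y0:y1,x0:x1]
        c=cv2.connectedComponentsWithStats(k.astype('uint8'))[2][1:]; print(cam,c[c[:,4].argmax()])
E
python3 -c "
from h import *
lev()"
```

```text
scene [256 185  16  13 182]
side [304 156  26  19 221]
```

Request:
{"api": "send_rows", "payload": {"increments": [-0.064, 0.028, 0, 0, 0, 0.05, 0, 0, 0, 0, 0, 0, 0, 0]}}

```text
clock: 15.85
tcp_pos: [0.6551, -0.0109, 0.0802]
tool_rot: [-3.141, 0.0, 1.092]
wrist_force: [-0.1, 1.0, -0.0]
width: -0.0
gripper_force: 0.0
```

Request:
{"api": "send_rows", "payload": {"increments": [-0.064, 0.028, 0, 0, 0, 0.05, 0, 0, 0, 0, 0, 0, 0, 0]}}

```text
clock: 16.05
tcp_pos: [0.6549, -0.013, 0.0802]
tool_rot: [-3.141, 0.0, 1.043]
wrist_force: [0.4, -0.5, -0.4]
width: 0.0
gripper_force: 0.0
```

Request:
{"api": "send_rows", "payload": {"increments": [-0.064, 0.028, 0, 0, 0, 0.05, 0, 0, 0, 0, 0, 0, 0, 0]}}

```text
clock: 16.25
tcp_pos: [0.6546, -0.015, 0.0802]
tool_rot: [-3.141, 0.0, 0.993]
wrist_force: [-0.6, -0.1, -0.9]
width: 0.0001
gripper_force: 0.0
```

Request:
{"api": "send_rows", "payload": {"increments": [-0.064, 0.028, 0, 0, 0, 0.05, 0, 0, 0, 0, 0, 0, 0, 0]}}

```text
clock: 16.45
tcp_pos: [0.6543, -0.017, 0.0802]
tool_rot: [-3.141, 0.0, 0.944]
wrist_force: [0.2, 1.1, -0.0]
width: -0.0
gripper_force: 0.2
```

Request:
{"api": "send_rows", "payload": {"increments": [-0.04, 0.017, 0, 0, 0, 0.03, 0, 0, 0, 0, 0, 0, 0, 0]}}

```text
clock: 16.65
tcp_pos: [0.6541, -0.018, 0.0802]
tool_rot: [-3.141, -0.0, 0.912]
wrist_force: [0.4, 1.9, -0.3]
width: 0.0003
gripper_force: 1.0
```

Contact came back exactly at the speed-5 angle, so the lever rests at 5. Backing off and going to the start button.

Request:
{"api": "send_rows", "payload": {"increments": [0.2, 0, 0, 0, 0, 0, 0, 0.4, 0, 0, 0, 0, 0, 0, 0, 0, -0.5, 0, 0, 0, 0, 0, 0, -1, 0, 0, 0, 0, 0, 0, -1, 0, 0, 0, 0]}}

```text
clock: 17.15
tcp_pos: [0.6652, -0.0034, 0.1555]
tool_rot: [-3.14, 0.001, 0.913]
wrist_force: [0.6, 0.0, 0.3]
width: 0.0001
gripper_force: 0.0
```

Request:
{"api": "send_rows", "payload": {"increments": [0, 0, -0.5, 0, 0, 0, 0, 0, 0, 0, 0, 0, 0, 0]}}

```text
clock: 17.35
tcp_pos: [0.667, -0.0035, 0.1728]
tool_rot: [3.139, -0.002, 0.913]
wrist_force: [0.2, 1.0, 0.3]
width: -0.0001
gripper_force: 0.0
```

```bash
python3 -c "
from h import *
inc([.562,.132,.11],.912)"
```

```text
now [ 0.667  -0.0035  0.1728] [ 3.139e+00 -2.000e-03  9.130e-01] F [0.2 1.  0.3] t 17.35 q6 2.22
shift now-axes units [ 1.428 -5.536  2.08 ] target-axes [ 1.429 -5.531  2.092] turn [ 0.003 -0.002  0.001]
```

Request:
{"api": "send_rows", "payload": {"increments": [0.24, -0.92, 0, 0, 0, 0, 0, 0.24, -0.92, 0, 0, 0, 0, 0, 0.24, -0.92, 0, 0, 0, 0, 0, 0.24, -0.92, 0, 0, 0, 0, 0, 0.24, -0.92, 0, 0, 0, 0, 0]}}

```text
clock: 17.85
tcp_pos: [0.577, 0.1099, 0.1689]
tool_rot: [-3.14, 0.002, 0.912]
wrist_force: [0.3, 0.7, 0.1]
width: -0.0001
gripper_force: 0.0
```

Request:
{"api": "send_rows", "payload": {"increments": [0.23, -0.93, 0, 0, 0, 0, 0, 0, 0, 0.6, 0, 0, 0, 0, 0, 0, 0.6, 0, 0, 0, 0, 0, 0, 0.4, 0, 0, 0, 0, 0, 0, 0.3, 0, 0, 0, 0]}}

```text
clock: 18.35
tcp_pos: [0.5596, 0.1314, 0.1116]
tool_rot: [-3.14, 0.002, 0.912]
wrist_force: [-0.2, -0.2, -0.5]
width: -0.0002
gripper_force: 0.0
```

Request:
{"api": "send_rows", "payload": {"increments": [0, 0, 0, 0, 0, 0, 0, 0, 0, 0, 0, 0, 0, 0]}}

```text
clock: 18.55
tcp_pos: [0.5604, 0.1313, 0.1133]
tool_rot: [-3.141, 0.0, 0.912]
wrist_force: [0.5, 0.6, -0.1]
width: -0.0001
gripper_force: 0.0
```

```bash
python3 - <<'E'
from h import *
inc([.562,.132,.09],.912)
snap('side','s6.png');snap('scene','c6.png')
A=cv2.imread('pics/s6.png')[130:230,270:400]; B=cv2.imread('pics/c6.png')[160:260,230:360]
cv2.imwrite('pics/m6.png',cv2.resize(np.hstack([A,B]),None,fx=3,fy=3,interpolation=2))
E
```

```text
now [0.5604 0.1313 0.1133] [-3.141  0.     0.912] F [ 0.5  0.6 -0.1] t 18.55 q6 2.46
shift now-axes units [0.051 0.028 0.777] target-axes [0.051 0.027 0.777] turn [-0.001  0.    -0.   ]
```

View pics/m6.png

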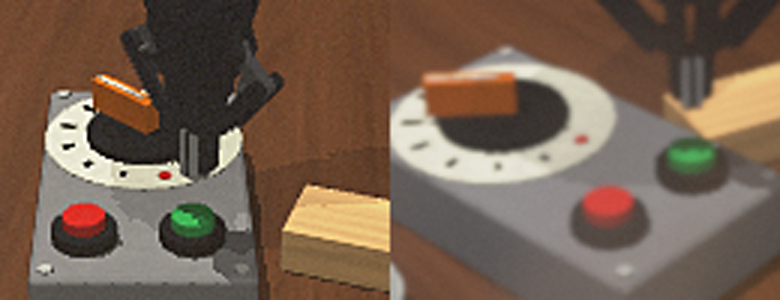

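The lever now looks horizontal in the scene view and steep in the side view, matching speed 5. The finger is above the green button. Pressing.

Request:
{"api": "send_rows", "payload": {"increments": [0.05, 0.03, 0.4, 0, 0, 0, 0, 0, 0, 0.4, 0, 0, 0, 0, 0, 0, 0.1, 0, 0, 0, 0, 0, 0, 0.1, 0, 0, 0, 0, 0, 0, 0, 0, 0, 0, 0]}}

```text
clock: 19.15
tcp_pos: [0.5615, 0.1319, 0.0828]
tool_rot: [-3.14, 0.001, 0.912]
wrist_force: [-0.7, -0.5, -0.2]
width: 0.0002
gripper_force: 0.0
```

Request:
{"api": "send_rows", "payload": {"increments": [0, 0, 0.1, 0, 0, 0, 0, 0, 0, 0, 0, 0, 0, 0]}}

```text
clock: 19.35
tcp_pos: [0.562, 0.1321, 0.0804]
tool_rot: [-3.141, -0.0, 0.912]
wrist_force: [-0.4, 0.6, 1.9]
width: 0.0001
gripper_force: 1.1
```

Request:
{"api": "send_rows", "payload": {"increments": [0, 0, 0.08, 0, 0, 0, 0, 0, 0, 0, 0, 0, 0, 0]}}

```text
clock: 19.55
tcp_pos: [0.5621, 0.1321, 0.0781]
tool_rot: [-3.141, -0.0, 0.912]
wrist_force: [0.7, 0.6, 4.0]
width: 0.0002
gripper_force: 1.8
```

Request:
{"api": "send_rows", "payload": {"increments": [0, 0, 0.08, 0, 0, 0, 0, 0, 0, 0, 0, 0, 0, 0]}}

```text
clock: 19.75
tcp_pos: [0.5621, 0.1321, 0.0761]
tool_rot: [-3.141, -0.001, 0.912]
wrist_force: [-1.3, -0.5, 7.2]
width: -0.0002
gripper_force: 3.3
```

Request:
{"api": "send_rows", "payload": {"increments": [0, 0, 0.05, 0, 0, 0, 0, 0, 0, 0, 0, 0, 0, 0]}}

```text
clock: 19.95
tcp_pos: [0.5622, 0.1321, 0.0758]
tool_rot: [3.141, -0.001, 0.912]
wrist_force: [-4.9, -1.1, 20.2]
width: -0.0001
gripper_force: 9.8
```

Request:
{"api": "send_rows", "payload": {"increments": [0, 0, 0.04, 0, 0, 0, 0, 0, 0, 0, 0, 0, 0, 0]}}

```text
clock: 20.15
tcp_pos: [0.5622, 0.1321, 0.0756]
tool_rot: [3.141, -0.002, 0.912]
wrist_force: [-7.8, -1.7, 29.8]
width: 0.0005
gripper_force: 14.8
```

Fully down (hard stop). Releasing and lifting clear.

Request:
{"api": "send_rows", "payload": {"increments": [0, 0, -0.3, 0, 0, 0, 0, 0, 0, -0.5, 0, 0, 0, 0, 0, 0, -1, 0, 0, 0, 0, 0, 0, -1, 0, 0, 0, 0, 0, 0, -1, 0, 0, 0, 0]}}

```text
clock: 20.65
tcp_pos: [0.5615, 0.1319, 0.1875]
tool_rot: [-3.14, 0.001, 0.912]
wrist_force: [0.5, 0.1, -0.4]
width: 0.0001
gripper_force: 0.0
```

Request:
{"api": "send_rows", "payload": {"increments": [0, 0, -1, 0, 0, 0, 0, 0, 0, -1, 0, 0, 0, 0, 0, 0, -0.5, 0, 0, 0, 0, 0, 0, 0, 0, 0, 0, 0, 0, 0, 0, 0, 0, 0, 0]}}

```text
clock: 21.15
tcp_pos: [0.5618, 0.1319, 0.2609]
tool_rot: [-3.14, 0.001, 0.912]
wrist_force: [-0.4, 1.3, -0.6]
width: -0.0001
gripper_force: 0.0
```

```bash
python3 - <<'E'
from h import *
inc([.562,.132,.09],.912)
snap('side','s7.png');snap('scene','c7.png')
A=cv2.imread('pics/s7.png')[130:230,270:400]; B=cv2.imread('pics/c7.png')[160:260,230:360]
cv2.imwrite('pics/m7.png',cv2.resize(np.hstack([A,B]),None,fx=3,fy=3,interpolation=2))
E
```

```text
now [0.5618 0.1319 0.2609] [-3.14e+00  1.00e-03  9.12e-01] F [-0.4  1.3 -0.6] t 21.15 q6 2.46
shift now-axes units [0.01  0.011 5.698] target-axes [5.000e-03 4.000e-03 5.698e+00] turn [-0.001  0.001 -0.   ]
```

View pics/m7.png

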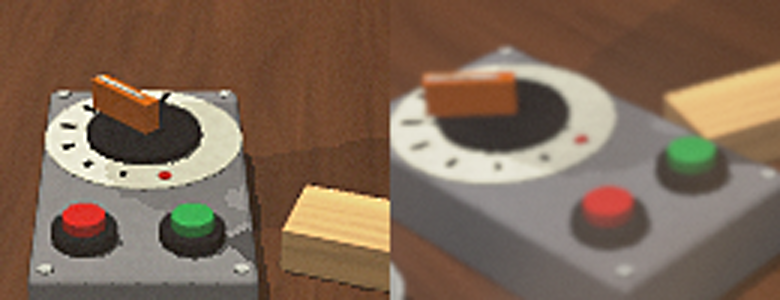

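The side view shows the lever at the fifth tick and both button tops standing up again. One numeric check of the lever angle by silhouette.

```bash
python3 - <<'E'
from h import *
v=(.6067,.0462,-.0015,.11)
ns=np.arange(3,7.01,.25); 
for cam,(x0,y0,x1,y1) in dict(scene=(236,176,278,206),side=(292,148,328,180)).items():
    g=grab_frame(cam); hsv=cv2.cvtColor(g['pixels'],cv2.COLOR_RGB2HSV)
    m=np.zeros((400,640),'uint8'); k=(hsv[...,0]<18)&(hsv[...,1]>205)&(hsv[...,2]>110); m[y0:y1,x0:x1]=k[y0:y1,x0:x1]
    m=cv2.morphologyEx(m,cv2.MORPH_OPEN,np.ones((2,2)))
    n_,L,st,_=cv2.connectedComponentsWithStats(m); i=1+st[1:,4].argmax(); print(cam,st[i])
    H=np.zeros_like(m); cv2.fillConvexPoly(H,cv2.convexHull(np.argwhere(L==i)[:,::-1].astype('int32')),1)
    out=[]
    for n in ns:
        a=np.radians(105-30*n);u=np.array([np.cos(a),np.sin(a)]);w=np.array([-u[1],u[0]])
        p=proj(g,P([np.r_[u*r+w*s+[0,-.055],z] for r in(-.01,.052) for s in(-.007,.007) for z in(.07,.096)],*v))
        b=0
        for dx in range(-3,4):
            for dy in range(-3,4):
                h=np.zeros_like(m); cv2.fillConvexPoly(h,cv2.convexHull((p+[dx,dy]).astype('float32')).round().astype(int),1); b=max(b,(h&H).sum()/(h|H).sum())
        out.append(round(float(b),2))
    print(dict(zip(ns.tolist(),out)))
E
```

```text
Traceback (most recent call last):
ValueError: attempt to get argmax of an empty sequence
```

```bash
python3 - <<'E'
from h import *
v=(.6067,.0462,-.0015,.11)
ns=np.arange(3,7.01,.25)
for cam,(x0,y0,x1,y1) in dict(scene=(234,174,280,206),side=(292,148,330,180)).items():
    g=grab_frame(cam); im=g['pixels'].astype(int); k=(im[...,0]-im[...,2]>75)
    m=np.zeros((400,640),'uint8'); m[y0:y1,x0:x1]=k[y0:y1,x0:x1]
    n_,L,st,_=cv2.connectedComponentsWithStats(m); i=1+st[1:,4].argmax(); print(cam,st[i])
    H=np.zeros_like(m); cv2.fillConvexPoly(H,cv2.convexHull(np.argwhere(L==i)[:,::-1].astype('int32')),1)
    out=[]
    for n in ns:
        a=np.radians(105-30*n);u=np.array([np.cos(a),np.sin(a)]);w=np.array([-u[1],u[0]])
        p=proj(g,P([np.r_[u*r+w*s+[0,-.055],z] for r in(-.01,.052) for s in(-.007,.007) for z in(.07,.096)],*v))
        b=0
        for dx in range(-3,4):
            for dy in range(-3,4):
                h=np.zeros_like(m); cv2.fillConvexPoly(h,cv2.convexHull((p+[dx,dy]).astype('float32')).round().astype(int),1); b=max(b,(h&H).sum()/(h|H).sum())
        out.append(round(float(b),2))
    print(dict(zip(ns.tolist(),out)))
E
```

```text
scene [240 184  32  15 382]
{3.0: 0.49, 3.25: 0.55, 3.5: 0.62, 3.75: 0.67, 4.0: 0.74, 4.25: 0.77, 4.5: 0.83, 4.75: 0.89, 5.0: 0.92, 5.25: 0.88, 5.5: 0.87, 5.75: 0.81, 6.0: 0.74, 6.25: 0.65, 6.5: 0.57, 6.75: 0.5, 7.0: 0.41}
side [300 155  23  20 260]
{3.0: 0.51, 3.25: 0.53, 3.5: 0.57, 3.75: 0.62, 4.0: 0.69, 4.25: 0.74, 4.5: 0.76, 4.75: 0.84, 5.0: 0.96, 5.25: 0.87, 5.5: 0.76, 5.75: 0.62, 6.0: 0.5, 6.25: 0.39, 6.5: 0.28, 6.75: 0.33, 7.0: 0.36}
```

Both cameras peak clearly at speed 5.

```bash
python3 -c "
from h import *
print(close_job())"
```

```text
the job is handed in; nothing more can be done
None
```

The job is handed in: the lever went from speed 3 to 5 in two clicks, pushed from one side only and resting at 5 in both camera views; the green start button was then pressed to its stop and came back up, and the arm finished clear above the box.

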